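# Push a blank optic plate out over the end of its ledge

## Task

Two thin blank plates lie flat in the two lanes of the raised grey ledge on the optical table. With the fingertips, push the blue plate along its lane until about a third of its length sticks out past the yellow-edged end of the ledge, so that its edge can be got at; it must stay flat and straight in its lane, and must not be lifted, tipped or dropped. Leave the bare aluminium plate and everything else on the table as they are.

Things in the scene. Friction and masses are not known exactly. Their poses are not given: they have to be found in the camera images.
- blue_plate: flat rigid aluminium blank painted blue, 90 mm wide (its x), 120 mm long (its y), 6 mm thick, about 0.17 kg, black 26 mm disc at its centre; lies loose on the ledge, its length along the lane, its -y (leading) end towards the ledge's yellow end; slides with ordinary friction, tips off when half of it overhangs; origin at the centre of its underside
- blue_plate_lead (a point): middle of the blue plate's leading (-y) end face, at half its thickness (60 mm from the origin along the plate's -y, 3 mm up)
- ledge: fixed grey platform, 216 mm wide (its x), 320 mm long (its y), top 50 mm above the table. A black divider rail 8 mm wide, 5 mm high runs along the middle of its top (x = 0); the two lanes, 104 mm wide, have centre lines x = -56 and +56 mm; no rim elsewhere. The yellow-edged end is at its -y, the plain end at +y. Origin at the centre of its underside, on the table
- ledge_end (a point): middle of the top edge of the ledge's yellow end (160 mm from the ledge's origin along its -y, 50 mm up)
- bare_plate: bystander: a blank of the same size as the blue plate (90 x 120 x 6 mm), bare silver aluminium, lying in the ledge's other lane; origin at the centre of its underside
- lens_mount: bystander: black lens mount on a post with a 44 mm round steel foot, 119 mm tall, loose, standing beyond the far side of the ledge; origin at the centre of its underside
- mirror_mount: bystander: grey mirror mount on a black post with a 44 mm round steel foot, 119 mm tall, loose, standing beyond the far side of the ledge; origin at the centre of its underside
- pillar: bystander: plain steel pillar, 25 mm diameter, 75 mm tall, standing upright and loose beyond the far side of the ledge; origin at the centre of its underside
- screw_tub: bystander: open yellow plastic tub, 90 x 70 x 35 mm, standing on the table some way past the ledge's yellow end; origin at the centre of its underside
- driver: bystander: screwdriver lying on the table on the robot's right; origin on the underside near its middle
- lens_bottle: bystander: white capped bottle, 44 mm diameter, 90 mm tall, standing on the right; origin at the centre of its underside
- lens_tube: bystander: short black lens tube, 35 mm diameter, 48 mm tall, standing upright on the left past the ledge's plain end; origin at the centre of its underside
Mind the look-alikes: they are no part of the job. What is meant by the blue_plate is not green or purple, and is the larger of those in its own colour.

How it is judged:
By the outcome, as a careful person would: the job done as asked, in the order asked, and still so for the second after the job is handed in, with the robot touching nothing.
It also fails if it takes over 48 s, if anything falls off the work surface, if the arm or the gripper's body presses on something with over 40 N, if the wrist force passes 120 N, or if a joint passes its speed limit or range.

## Robot

A 7-joint arm with a two-finger parallel gripper is mounted at the origin on the work surface. World frame = base frame: x ahead of the robot, y to its left, z up, the work surface at z = 0. Lengths are in mm, angles in degrees, forces in N, time in s.
With the tool pointing down it reaches from about 400 to 900 mm from the base axis. Payload 5.5 kg.
Tool frame: the origin (TCP) lies at the very end of the fingers, on their centre line; the grasp point (between the pads) lies 19 mm behind it (r.grip_point_offset is the distance from the TCP to the grasp point, in mm); z points along the fingers, y is the line along which they close (so a half turn about z gives the same grasp; the last joint's range is limited). The gripper opens to 92 mm and grips with 3 to 60 N. Pads are 19 mm wide; open, the fingers measure 130 mm over their backs; the gripper's body (75 mm by 190 mm) begins 47 mm behind the grasp point.
Start: joints at [-51.154, 28.699, -24.465, 88.831, 12.651, 65.22, -12.049], TCP at [261.918, 594.894, 226.729] pointing down, gripper open.
Joint ranges: [-164.97, 164.97], [-17.58, 116.51], [-87.97, 89.64], [11.32, 138.91], [-80.73, 260.73], [10.89, 115.49], [-147.41, 147.41]. Speed limits (degrees/s): [147.25, 147.25, 180, 180, 180, 180, 180].

## Interface

Orientations are given as a 3x3 rotation matrix whose columns are the frame's x, y, z axes.
In Python, from station import r gives the robot as it stands.
- The arm moves only by the tool servo_tool, never from a script. Its argument "commands" is a list of rows, each an object of numbers: "dx", "dy", "dz": the shift along the tool's x, y, z in cm; "yaw": the turn about the tool's z in rad; "fingers": the opening, from 0 (shut) to 1 (fully open). In form: [{"dx": .., "dy": .., "dz": .., "yaw": .., "fingers": ..}, ...]. A call has 1 to 5 rows; each row shifts and turns the commanded pose from where the row before left it, along the tool's axes as they then stand; what a row does not reach is not made up. A row lasts 1/8 s, in which the tool goes at most 62.5 mm and 10.7 degrees, less where a joint would pass 70% of its speed; a pose out of reach is approached as far as the arm can. A call is refused whole if a number of a shift passes 6.25 or a number of a turn 0.188, either way. A call with a gripper value outside its range is refused whole. The fingers move at their own pace and stop on an object; "grip_force" is the grip in N (left out, the last holds). Time passes only in rows, so rows that do not move let the fingers close. It gives the time, the measured TCP pose, the force, the opening and the grip force at its end, in the units of the state.
- r.observe(): the state, without advancing time (a new reading comes with each control period).
- r.read_camera(name): name is "scene" or "top" or "wrist"; returns the picture (400x640x3 uint8, blue, green, red); there is no depth.
- r.camera_model(name): a dict with "fx", "fy", "cx", "cy" (pixels), "xyz" and "rotation" of the camera in the world. Camera axes: x right, y up, looking along -z (the intrinsics and any distortion apply to the point x, -y, -z); pixel columns grow to the right and rows downward; lengths in mm; the calibration is good to about 2 mm. A picture is of the moment at which its call begins: read the wrist's pose just before it. camera_model takes no time and is no camera call; for the wrist camera it gives the pose at the moment of the call.
- r.sign_off(): hands the job in; it is judged then, once.
The state is a dict: "t": time; "q": joint angles; "qd": joint speeds; "joint_efforts": joint torques, N m; "tool_pos": TCP position; "eef_rot": TCP orientation; "force": force on the tool from outside, world axes, zero at the start; "moment": the same for the moment, N m; "opening": finger opening in mm; "grip_force": force on a finger pad.
Only numpy, scipy, OpenCV 4.12 (cv2) and the standard library are available. Lean on these libraries where they do the work, as an engineer would, in place of code of your own. Each camera call takes 0.05 s, during which the arm holds its last target. There are 200 camera calls.

## Working session

There is one attempt and no reset: what is moved stays moved. The work goes in short steps, Python scripts to look and compute and a tool call to move; the robot and the scene stay as the last step left them, time stands still between calls to the robot, and variables do not carry over. Pictures are saved under pics/ and viewed, at most 10 in all, crops included, and the job is handed in when it is done.

Besides the shell and the picture viewer there is one more tool, called by a JSON object that holds its "name" and its "arguments", one argument or row to a line. servo_tool: Moves the arm, as the interface text tells. Its arguments: {"type":"object","properties":{"commands":{"type":"array","items":{"type":"object","properties":{"dx":{"type":"number"},"dy":{"type":"number"},"dz":{"type":"number"},"yaw":{"type":"number"},"fingers":{"type":"number"}}}},"grip_force":{"type":"number"}},"required":["commands"]}

```bash
mkdir -p pics; ls
python3 - <<'E'
from station import r
import cv2
for n in ("scene","top"):
    cv2.imwrite(f"pics/{n}0.png",r.read_camera(n)); print(n,r.camera_model(n))
s=r.observe(); print(s["t"],s["tool_pos"],s["eef_rot"],s["opening"])
E
```

```text
pics
scene {'fx': 494.28961953601754, 'fy': 494.28961953601754, 'cx': 324.79611533878585, 'cy': 196.28300071227355, 'xyz': array([ 957.88362555,  618.55991256, 1018.14468535]), 'rotation': array([[-0.83982185, -0.42525512,  0.33742754],
       [ 0.54283593, -0.65174519,  0.52967666],
       [-0.00533093,  0.62800182,  0.77819361]])}
top {'fx': 405.6562910131359, 'fy': 405.6562910131359, 'cx': 321.88946500000924, 'cy': 194.91663396878434, 'xyz': array([ 360.99865684,   -4.54635469, 1076.06236761]), 'rotation': array([[-1.16854513e-02,  9.85842525e-01, -1.67266152e-01],
       [-9.99930135e-01, -1.18188853e-02,  1.97740140e-04],
       [-1.78195882e-03,  1.67256776e-01,  9.85911758e-01]])}
0.1 [261.71898836 594.27454673 225.77860499] [[-9.15228571e-01  4.02934306e-01 -7.79735622e-04]
 [ 4.02935055e-01  9.15227168e-01 -1.60391790e-03]
 [ 6.73616819e-05 -1.78213430e-03 -9.99998410e-01]] 91.81732766351217
```

View pics/top0.png

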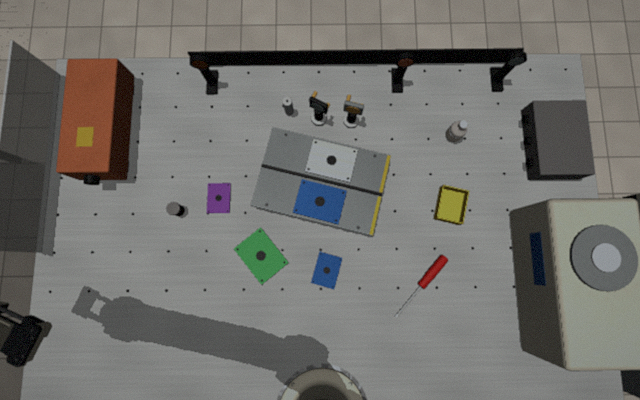

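View pics/scene0.png

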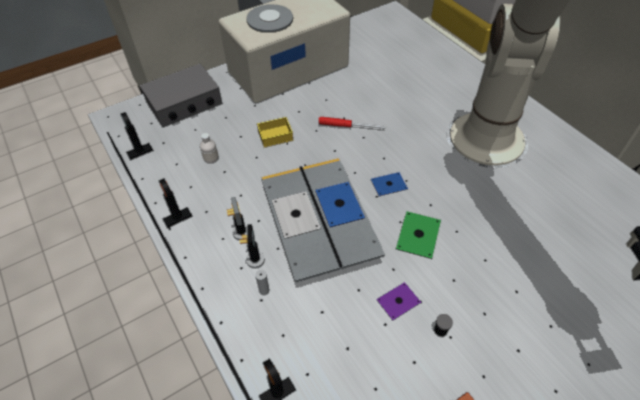

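Top picture: the blue plate is in the near lane at (320,201), the bare plate at (331,160), and the yellow ledge end runs (389,154)–(374,235). Things that could be mistaken for it are the small blue plate at (327,270), the green at (261,255) and the purple at (218,198). I choose the larger blue one, which is on the ledge.

```bash
cat > h.py <<'E'
import numpy as np, cv2
from station import r
def ray(n,px,z,m=None):
    m=m or r.camera_model(n); px=np.atleast_2d(np.asarray(px,float))
    d=np.c_[(px[:,0]-m["cx"])/m["fx"],-(px[:,1]-m["cy"])/m["fy"],-np.ones(len(px))]@np.array(m["rotation"]).T
    o=np.array(m["xyz"]); return o+d*((z-o[2])/d[:,2])[:,None]
def proj(m,p):
    c=(np.atleast_2d(p)-m["xyz"])@np.array(m["rotation"]); return np.c_[m["cx"]-m["fx"]*c[:,0]/c[:,2],m["cy"]+m["fy"]*c[:,1]/c[:,2]]
def blobs(im,lo,hi,amin=300):
    h=cv2.cvtColor(im,cv2.COLOR_BGR2HSV); k=cv2.morphologyEx(cv2.inRange(h,lo,hi),cv2.MORPH_CLOSE,np.ones((3,3)))
    cs=cv2.findContours(k,cv2.RETR_EXTERNAL,cv2.CHAIN_APPROX_NONE)[0]
    return sorted([c for c in cs if cv2.contourArea(c)>amin],key=cv2.contourArea,reverse=True)
def rect(n,c,z,m=None):
    w=ray(n,c[:,0,:],z,m)[:,:2].astype(np.float32); return cv2.minAreaRect(w)
E
python3 - <<'E'
from h import *
np.set_printoptions(precision=1,suppress=True)
for n in ("top","scene"):
    im=cv2.imread(f"pics/{n}0.png")
    for c in blobs(im,(100,120,40),(120,255,255))[:3]: print(n,"blue",cv2.boundingRect(c),rect(n,c,56))
    for c in blobs(im,(20,120,60),(32,255,255),60)[:4]: print(n,"yel",cv2.boundingRect(c),rect(n,c,50))
m=ray("top",[(272,128),(390,154),(374,236),(251,205)],50); print(m)
im=cv2.imread("pics/top0.png")[110:290,190:410]; cv2.imwrite("pics/crop.png",cv2.resize(im,None,fx=3.3,fy=3.3,interpolation=cv2.INTER_CUBIC))
E
```

```text
top blue (293, 180, 53, 44) ((518.0443115234375, 1.6653900146484375), (118.45746612548828, 88.3304443359375), 74.8849105834961)
top blue (312, 252, 30, 37) ((345.6431884765625, -13.820556640625), (57.62040710449219, 77.26920318603516), 73.99507141113281)
top yel (435, 185, 34, 39) ((507.6211853027344, -335.0113830566406), (73.87808227539062, 88.3736801147461), 75.66921997070312)
top yel (76, 127, 18, 19) ((700.011474609375, 618.5032958984375), (42.23871994018555, 49.291500091552734), 89.30011749267578)
top yel (370, 196, 11, 38) ((482.86627197265625, -139.80453491210938), (7.722440242767334, 97.91475677490234), 75.64679718017578)
top yel (380, 156, 10, 37) ((588.4563598632812, -167.2039031982422), (8.102434158325195, 98.69242095947266), 75.64189910888672)
scene blue (316, 183, 48, 44) ((523.078125, 1.3104782104492188), (119.37547302246094, 87.37277221679688), 74.86080169677734)
scene blue (372, 173, 35, 22) ((381.18109130859375, 17.586992263793945), (56.22420883178711, 75.27255249023438), 74.80192565917969)
scene blue (271, 44, 34, 25) ((321.2747497558594, -593.6578369140625), (59.46876907348633, 147.04537963867188), 89.9341049194336)
scene yel (432, 0, 60, 53) ((-294.0097351074219, -435.19488525390625), (335.0606994628906, 146.8516082763672), 89.89739990234375)
scene yel (258, 118, 34, 29) ((528.1453247070312, -314.1218566894531), (94.69779968261719, 86.72251892089844), 75.23737335205078)
[[ 715.8  124.9   50. ]
 [ 641.2 -183.7   50. ]
 [ 428.4 -134.9   50. ]
 [ 511.1  176.7   50. ]]
```

View pics/crop.png

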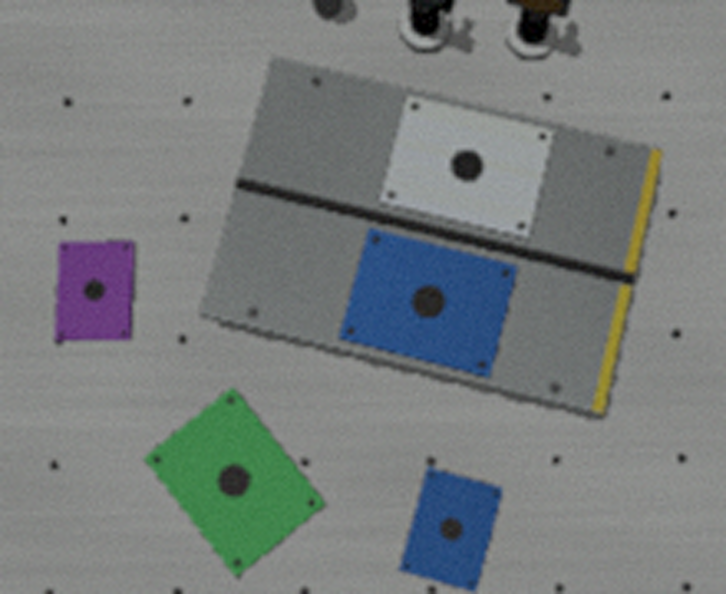

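The crop confirms it: the larger blue plate lies in the near lane, centred and straight. I'll turn the tool so the fingers spread across the plate's width, then push with both fingertips.

{"name": "servo_tool", "arguments": {
  "commands": [
    {"yaw": 0.176,"fingers": 0.45},
    {"yaw": 0.176,"fingers": 0.45},
    {"yaw": 0.176,"fingers": 0.45},
    {"yaw": 0.176,"fingers": 0.45}
  ]
}}

```text
schema error: expected keys dx, dy, dz, yaw, fingers
```

{"name": "servo_tool", "arguments": {
  "commands": [
    {"yaw": 0.176,"fingers": 0.45},
    {"yaw": 0.176,"fingers": 0.45},
    {"yaw": 0.176,"fingers": 0.45},
    {"yaw": 0.176,"fingers": 0.45},
    {"fingers": 0.45}
  ]
}}

```text
schema error: expected keys dx, dy, dz, yaw, fingers
```

{"name": "servo_tool", "arguments": {
  "commands": [
    {"dx": 0,"dy": 0,"dz": 0,"yaw": 0.176,"fingers": 0.45},
    {"dx": 0,"dy": 0,"dz": 0,"yaw": 0.176,"fingers": 0.45},
    {"dx": 0,"dy": 0,"dz": 0,"yaw": 0.176,"fingers": 0.45},
    {"dx": 0,"dy": 0,"dz": 0,"yaw": 0.176,"fingers": 0.45}
  ]
}}

```text
t: 0.6
tool_pos: [261.8, 594.5, 226.1]
eef_rot: [[-0.432, 0.902, -0.001], [0.902, 0.432, -0.001], [-0.001, -0.001, -1.0]]
force: [0.1, 0.5, 0.1]
opening: 56.4
grip_force: 0.0
```

{"name": "servo_tool", "arguments": {
  "commands": [
    {"dx": 0,"dy": 0,"dz": 0,"yaw": 0.176,"fingers": 0.45},
    {"dx": 0,"dy": 0,"dz": 0,"yaw": 0.176,"fingers": 0.45},
    {"dx": 0,"dy": 0,"dz": 0,"yaw": 0.176,"fingers": 0.45},
    {"dx": 0,"dy": 0,"dz": 0,"yaw": 0.176,"fingers": 0.45},
    {"dx": 0,"dy": 0,"dz": 0,"yaw": 0,"fingers": 0.45}
  ]
}}

```text
t: 1.23
tool_pos: [261.7, 594.6, 226.2]
eef_rot: [[0.248, 0.969, -0.0], [0.969, -0.248, -0.001], [-0.001, 0.0, -1.0]]
force: [0.7, -0.2, -0.4]
opening: 41.1
grip_force: 0.0
```

```bash
cat > go.py <<'E'
import sys
from h import *
s=r.observe(); R=np.array(s["eef_rot"]); np.set_printoptions(precision=2,suppress=True)
u=np.array([-.248,-.969,0]); v=np.array([.969,-.248,0]); p=np.array(s["tool_pos"])
print("t",s["t"],"pos",p,"s,lat",p@u,p@v,"open",s["opening"],"F",np.array(s["force"]),"yaw err deg y vs v",np.degrees(np.arctan2(R[1,1],R[0,1])-np.arctan2(v[1],v[0])))
if len(sys.argv)>3:
    S,L,z=map(float,sys.argv[1:4]); print("tool cm",R.T@(S*u+L*v+np.array([0,0,z])-p)/10)
E
python3 go.py -225 503 200
```

```text
t 1.225 pos [261.74 594.59 226.21] s,lat -641.0691920673511 106.16661971488946 open 41.14295550423159 F [ 0.7  -0.23 -0.38] yaw err deg y vs v 0.01485174245478732
tool cm [-41.59  39.69   2.67]
```

{"name": "servo_tool", "arguments": {
  "commands": [
    {"dx": -3.5,"dy": 3.3,"dz": 0,"yaw": 0,"fingers": 0.45},
    {"dx": -3.5,"dy": 3.3,"dz": 0,"yaw": 0,"fingers": 0.45},
    {"dx": -3.5,"dy": 3.3,"dz": 0,"yaw": 0,"fingers": 0.45},
    {"dx": -3.5,"dy": 3.3,"dz": 0,"yaw": 0,"fingers": 0.45},
    {"dx": -3.5,"dy": 3.3,"dz": 0,"yaw": 0,"fingers": 0.45}
  ]
}}

```text
t: 1.85
tool_pos: [378.6, 382.8, 226.7]
eef_rot: [[0.245, 0.97, 0.0], [0.97, -0.245, -0.0], [-0.0, 0.0, -1.0]]
force: [-0.2, 0.1, 0.3]
opening: 41.2
grip_force: 0.0
```

{"name": "servo_tool", "arguments": {
  "commands": [
    {"dx": -3.5,"dy": 3.3,"dz": 0.3,"yaw": 0,"fingers": 0.45},
    {"dx": -3.5,"dy": 3.3,"dz": 0.3,"yaw": 0,"fingers": 0.45},
    {"dx": -3.5,"dy": 3.3,"dz": 0.5,"yaw": 0,"fingers": 0.45},
    {"dx": -3.5,"dy": 3.3,"dz": 0.5,"yaw": 0,"fingers": 0.45},
    {"dx": -3.5,"dy": 3.3,"dz": 0.5,"yaw": 0,"fingers": 0.45}
  ]
}}

```text
t: 2.48
tool_pos: [494.7, 172.3, 205.5]
eef_rot: [[0.245, 0.97, 0.0], [0.97, -0.245, -0.0], [-0.0, 0.0, -1.0]]
force: [0.8, 0.8, 0.3]
opening: 41.3
grip_force: 0.0
```

{"name": "servo_tool", "arguments": {
  "commands": [
    {"dx": -3.3,"dy": 3.3,"dz": 0.3,"yaw": 0,"fingers": 0.45},
    {"dx": -3.3,"dy": 3.3,"dz": 0.3,"yaw": 0,"fingers": 0.45},
    {"dx": 0,"dy": 0,"dz": 0,"yaw": 0,"fingers": 0.45},
    {"dx": 0,"dy": 0,"dz": 0,"yaw": 0,"fingers": 0.45}
  ]
}}

```text
t: 2.98
tool_pos: [541.3, 93.8, 199.4]
eef_rot: [[0.247, 0.969, -0.001], [0.969, -0.247, 0.0], [0.0, -0.001, -1.0]]
force: [-0.3, 0.5, -0.7]
opening: 41.2
grip_force: 0.0
```

```bash
python3 go.py -225 503 58
python3 - <<'E'
from h import *
m=r.camera_model("wrist"); im=r.read_camera("wrist"); cv2.imwrite("pics/w1.png",im); print(m)
for c in blobs(im,(100,120,40),(120,255,255))[:2]: print(cv2.boundingRect(c),rect("wrist",c,56,m))
E
```

```text
t 2.975 pos [541.25  93.8  199.4 ] s,lat -225.11764999190092 501.2110792890218 open 41.163367467764374 F [-0.3   0.5  -0.71] yaw err deg y vs v 0.05088241865862482
tool cm [-0.    0.22 14.14]
{'fx': 284.19747514090017, 'fy': 284.19747514090017, 'cx': 315.8379755964973, 'cy': 199.80219247870718, 'xyz': array([561.14428158, 166.78134003, 357.39480029]), 'rotation': array([[ 9.68862757e-01,  2.37878698e-01,  6.86926670e-02],
       [-2.47597699e-01,  9.30176267e-01,  2.71048874e-01],
       [ 5.80464644e-04, -2.79617305e-01,  9.60111361e-01]])}
(281, 220, 77, 46) ((529.4240112304688, 30.565528869628906), (56.653846740722656, 87.9963607788086), 75.64604187011719)
(282, 292, 72, 19) ((509.23638916015625, -44.756839752197266), (25.782501220703125, 87.78336334228516), 75.63935089111328)
```

View pics/w1.png

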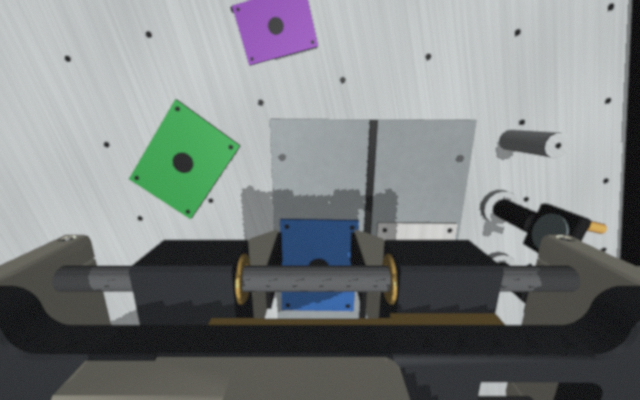

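The wrist picture shows the plate's trailing edge at row 219 (columns 281–357). It is aligned with the ledge, and open ledge lies behind it. I'm descending there.

{"name": "servo_tool", "arguments": {
  "commands": [
    {"dx": 0,"dy": 0.1,"dz": 3,"yaw": 0,"fingers": 0.45},
    {"dx": 0,"dy": 0.1,"dz": 3,"yaw": 0,"fingers": 0.45},
    {"dx": 0,"dy": 0.1,"dz": 3,"yaw": 0,"fingers": 0.45},
    {"dx": 0,"dy": 0,"dz": 3,"yaw": 0,"fingers": 0.45},
    {"dx": 0,"dy": 0,"dz": 1.2,"yaw": 0,"fingers": 0.45}
  ]
}}

```text
t: 3.65
tool_pos: [542.8, 94.2, 66.1]
eef_rot: [[0.246, 0.969, -0.003], [0.969, -0.246, 0.0], [-0.001, -0.003, -1.0]]
force: [-0.3, 0.1, 0.3]
opening: 41.3
grip_force: 0.0
```

{"name": "servo_tool", "arguments": {
  "commands": [
    {"dx": 0,"dy": 0,"dz": 0.5,"yaw": 0,"fingers": 0.45},
    {"dx": 0,"dy": 0,"dz": 0.5,"yaw": 0,"fingers": 0.45},
    {"dx": 0,"dy": 0,"dz": 0.3,"yaw": 0,"fingers": 0.45},
    {"dx": 0,"dy": 0,"dz": 0,"yaw": 0,"fingers": 0.45},
    {"dx": 0,"dy": 0,"dz": 0,"yaw": 0,"fingers": 0.45}
  ]
}}

```text
t: 4.28
tool_pos: [544.9, 92.6, 55.1]
eef_rot: [[0.249, 0.968, 0.001], [0.968, -0.249, 0.0], [0.0, 0.001, -1.0]]
force: [-0.0, -0.6, -0.3]
opening: 41.4
grip_force: 0.0
```

```bash
python3 go.py -199.5 504 53
```

```text
t 4.275 pos [544.91  92.57  55.11] s,lat -224.83667649653785 505.0582070397565 open 41.36657464491198 F [-0.03 -0.57 -0.31] yaw err deg y vs v -0.08698356910311383
tool cm [-2.52 -0.08  0.21]
```

{"name": "servo_tool", "arguments": {
  "commands": [
    {"dx": 0,"dy": 0,"dz": 0.25,"yaw": 0,"fingers": 0.45},
    {"dx": -0.5,"dy": 0,"dz": 0,"yaw": 0,"fingers": 0.45},
    {"dx": -0.5,"dy": 0,"dz": 0,"yaw": 0,"fingers": 0.45},
    {"dx": -0.5,"dy": 0,"dz": 0,"yaw": 0,"fingers": 0.45},
    {"dx": -0.5,"dy": 0,"dz": 0,"yaw": 0,"fingers": 0.45}
  ]
}}

```text
t: 4.9
tool_pos: [539.5, 72.6, 52.2]
eef_rot: [[0.25, 0.968, 0.0], [0.968, -0.25, -0.0], [-0.0, 0.0, -1.0]]
force: [1.1, -1.0, -1.1]
opening: 41.4
grip_force: 0.0
```

{"name": "servo_tool", "arguments": {
  "commands": [
    {"dx": -0.4,"dy": 0,"dz": 0,"yaw": 0,"fingers": 0.45},
    {"dx": -0.4,"dy": 0,"dz": 0,"yaw": 0,"fingers": 0.45},
    {"dx": -0.4,"dy": 0,"dz": 0,"yaw": 0,"fingers": 0.45},
    {"dx": -0.4,"dy": 0,"dz": 0,"yaw": 0,"fingers": 0.45},
    {"dx": -0.4,"dy": 0,"dz": 0,"yaw": 0,"fingers": 0.45}
  ]
}}

```text
t: 5.52
tool_pos: [534.6, 53.7, 52.3]
eef_rot: [[0.249, 0.968, 0.0], [0.968, -0.249, 0.0], [0.0, 0.0, -1.0]]
force: [0.8, 0.6, -0.5]
opening: 41.3
grip_force: 0.6
```

```bash
python3 go.py -70 504 53
python3 - <<'E'
from h import *
for n in ("top","scene"):
    im=r.read_camera(n); cv2.imwrite(f"pics/{n}1.png",im)
    for c in blobs(im,(100,120,40),(120,255,255),60)[:3]: print(n,cv2.boundingRect(c),rect(n,c,56))
a=cv2.resize(cv2.imread("pics/scene1.png")[110:310,230:430],None,fx=3,fy=3,interpolation=cv2.INTER_CUBIC); cv2.imwrite("pics/s1c.png",a)
E
```

```text
t 5.525 pos [534.63  53.72  52.25] s,lat -184.63979616436805 504.7322438811368 open 41.30599688056161 F [ 0.84  0.62 -0.47] yaw err deg y vs v -0.07197845872686828
tool cm [-11.46  -0.04  -0.08]
top (315, 183, 37, 42) ((512.3087768554688, -24.185264587402344), (96.85575103759766, 88.54859161376953), 76.02760314941406)
top (320, 252, 22, 37) ((345.45947265625, -14.478286743164062), (55.50153350830078, 77.84606170654297), 73.98771667480469)
top (530, 233, 15, 52) ((368.13653564453125, -537.492431640625), (125.08647918701172, 26.991910934448242), 0.3255634605884552)
scene (271, 44, 34, 25) ((321.2745361328125, -593.8399047851562), (59.10462188720703, 147.04537963867188), 89.9341049194336)
scene (384, 173, 23, 19) ((364.95489501953125, 21.9521484375), (56.155006408691406, 41.41448211669922), 74.39051818847656)
scene (314, 180, 24, 12) ((521.0770263671875, -64.822998046875), (22.936241149902344, 60.60604476928711), 76.21723175048828)
```

View pics/s1c.png

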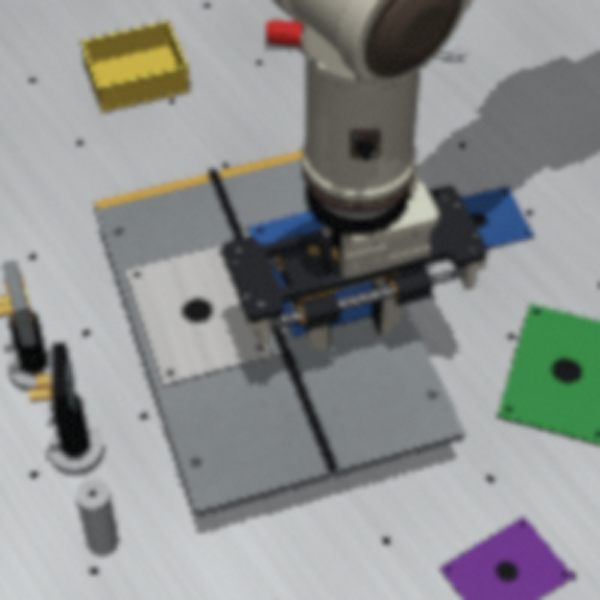

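The scene crop shows both fingertips against the blue plate's trailing edge, at about (320,340) and (390,320) in the crop. The plate has moved about 16 mm and is still straight. About 115 mm remain.

{"name": "servo_tool", "arguments": {
  "commands": [
    {"dx": -0.6,"dy": 0,"dz": 0,"yaw": 0,"fingers": 0.45},
    {"dx": -0.6,"dy": 0,"dz": 0,"yaw": 0,"fingers": 0.45},
    {"dx": -0.6,"dy": 0,"dz": 0,"yaw": 0,"fingers": 0.45},
    {"dx": -0.6,"dy": 0,"dz": 0,"yaw": 0,"fingers": 0.45},
    {"dx": -0.6,"dy": 0,"dz": 0,"yaw": 0,"fingers": 0.45}
  ]
}}

```text
t: 6.25
tool_pos: [527.0, 24.3, 52.2]
eef_rot: [[0.25, 0.968, -0.0], [0.968, -0.25, 0.0], [0.0, -0.0, -1.0]]
force: [0.3, 0.8, 0.4]
opening: 41.3
grip_force: 0.6
```

{"name": "servo_tool", "arguments": {
  "commands": [
    {"dx": -0.6,"dy": 0,"dz": 0,"yaw": 0,"fingers": 0.45},
    {"dx": -0.6,"dy": 0,"dz": 0,"yaw": 0,"fingers": 0.45},
    {"dx": -0.6,"dy": 0,"dz": 0,"yaw": 0,"fingers": 0.45},
    {"dx": -0.6,"dy": 0,"dz": 0,"yaw": 0,"fingers": 0.45},
    {"dx": -0.6,"dy": 0,"dz": 0,"yaw": 0,"fingers": 0.45}
  ]
}}

```text
t: 6.88
tool_pos: [519.6, -4.7, 52.2]
eef_rot: [[0.249, 0.968, -0.0], [0.968, -0.249, 0.0], [0.0, -0.0, -1.0]]
force: [0.8, 1.3, 0.2]
opening: 41.4
grip_force: 0.7
```

{"name": "servo_tool", "arguments": {
  "commands": [
    {"dx": -0.6,"dy": 0,"dz": 0,"yaw": 0,"fingers": 0.45},
    {"dx": -0.6,"dy": 0,"dz": 0,"yaw": 0,"fingers": 0.45},
    {"dx": -0.6,"dy": 0,"dz": 0,"yaw": 0,"fingers": 0.45},
    {"dx": -0.6,"dy": 0,"dz": 0,"yaw": 0,"fingers": 0.45},
    {"dx": -0.4,"dy": 0,"dz": 0,"yaw": 0,"fingers": 0.45}
  ]
}}

```text
t: 7.5
tool_pos: [512.6, -31.9, 52.2]
eef_rot: [[0.25, 0.968, -0.0], [0.968, -0.25, -0.0], [-0.0, -0.0, -1.0]]
force: [0.3, 0.8, 0.7]
opening: 41.1
grip_force: 0.7
```

```bash
cat > look.py <<'E'
import sys
from h import *
u=np.array([-.248,-.969]); v=np.array([.969,-.248])
for n in ("top","scene"):
    im=r.read_camera(n); cv2.imwrite(f"pics/{n}{sys.argv[1]}.png",im)
    for c in blobs(im,(100,120,40),(120,255,255),60)[:4]:
        w=ray(n,c[:,0,:],56)[:,:2]; print(n,cv2.boundingRect(c),rect(n,c,56)[1:],"s",np.percentile(w@u,[1,99]).round(1),"lat",np.percentile(w@v,[1,99]).round(1))
    for c in blobs(im,(20,120,60),(32,255,255),25):
        x,y,a,b=cv2.boundingRect(c)
        w=ray(n,c[:,0,:],50)[:,:2]; S=np.percentile(w@u,[1,99]); 
        if abs(S[1]-20)<15: print("yellow",n,S.round(1),"lat",np.percentile(w@v,[1,99]).round(1))
E
python3 go.py -69.5 504 53; python3 look.py 2
```

```text
t 7.5 pos [512.56 -31.9   52.22] s,lat -96.19958063044682 504.5853908808425 open 41.126424303417394 F [0.26 0.83 0.73] yaw err deg y vs v -0.10101069700585422
tool cm [-2.67 -0.03 -0.08]
top (367, 195, 19, 38) ((48.26451873779297, 88.20523834228516), 76.71888732910156) s [-15.5  32.6] lat [459. 546.]
top (532, 234, 13, 51) ((122.62571716308594, 25.203405380249023), 0.06796026229858398) s [409.8 453. ] lat [431.8 548.5]
yellow top [12.1 20.1] lat [562.8 660.6]
scene (372, 173, 35, 22) ((55.971946716308594, 75.24427795410156), 74.3905258178711) s [-139.9  -83.2] lat [327.4 402.9]
scene (271, 45, 34, 23) ((144.9563751220703, 58.952415466308594), 0.9895047545433044) s [452.8 538.4] lat [396. 523.]
scene (328, 183, 14, 9) ((18.595735549926758, 39.21877670288086), 77.17342376708984) s [-87.  -68.5] lat [480.2 518.5]
```

{"name": "servo_tool", "arguments": {
  "commands": [
    {"dx": -0.6,"dy": 0,"dz": 0,"yaw": 0,"fingers": 0.45},
    {"dx": -0.6,"dy": 0,"dz": 0,"yaw": 0,"fingers": 0.45},
    {"dx": -0.6,"dy": 0,"dz": 0,"yaw": 0,"fingers": 0.45},
    {"dx": -0.5,"dy": 0,"dz": 0,"yaw": 0,"fingers": 0.45},
    {"dx": -0.3,"dy": 0,"dz": 0,"yaw": 0,"fingers": 0.45}
  ]
}}

```text
t: 8.22
tool_pos: [506.0, -57.1, 52.2]
eef_rot: [[0.25, 0.968, -0.0], [0.968, -0.25, -0.0], [-0.0, -0.0, -1.0]]
force: [0.0, 0.7, -0.4]
opening: 41.2
grip_force: 0.5
```

{"name": "servo_tool", "arguments": {
  "commands": [
    {"dx": 0,"dy": 0,"dz": 0,"yaw": 0,"fingers": 0.45},
    {"dx": 0,"dy": 0,"dz": 0,"yaw": 0,"fingers": 0.45}
  ]
}}

```text
t: 8.48
tool_pos: [506.2, -56.7, 52.2]
eef_rot: [[0.249, 0.968, -0.0], [0.968, -0.249, -0.0], [-0.0, -0.0, -1.0]]
force: [-0.5, 0.9, -0.4]
opening: 41.5
grip_force: 0.0
```

```bash
python3 go.py -69.5 504 53; python3 look.py 3
```

```text
t 8.475 pos [506.16 -56.7   52.21] s,lat -70.58753615947097 504.5323005718319 open 41.54870495278507 F [-0.46  0.87 -0.4 ] yaw err deg y vs v -0.08650516363287931
tool cm [-0.11 -0.03 -0.08]
top (531, 232, 15, 53) ((26.419816970825195, 127.41742706298828), 89.91378784179688) s [408.1 454.4] lat [430.  552.9]
top (383, 200, 13, 36) ((30.488359451293945, 88.86817932128906), 87.88748931884766) s [26.8 59. ] lat [458.7 545. ]
yellow top [11.6 20.2] lat [615.7 660.8]
scene (372, 173, 35, 22) ((55.971946716308594, 75.24427795410156), 74.3905258178711) s [-139.9  -83.2] lat [327.4 402.9]
scene (271, 44, 34, 25) ((59.46876907348633, 147.04537963867188), 89.9341049194336) s [451.5 539.8] lat [394.8 523. ]
```

{"name": "servo_tool", "arguments": {
  "commands": [
    {"dx": 0.8,"dy": 0,"dz": 0,"yaw": 0,"fingers": 0.45},
    {"dx": 1.6,"dy": 0,"dz": 0,"yaw": 0,"fingers": 0.45},
    {"dx": 1.6,"dy": 0,"dz": -1,"yaw": 0,"fingers": 0.45},
    {"dx": 1,"dy": 0,"dz": -3,"yaw": 0,"fingers": 0.45},
    {"dx": 1,"dy": 0,"dz": -5,"yaw": 0,"fingers": 0.45}
  ]
}}

```text
t: 9.2
tool_pos: [520.0, 3.5, 142.4]
eef_rot: [[0.247, 0.969, -0.003], [0.969, -0.247, -0.0], [-0.001, -0.003, -1.0]]
force: [0.4, -0.0, -0.5]
opening: 41.2
grip_force: 0.0
```

{"name": "servo_tool", "arguments": {
  "commands": [
    {"dx": 4,"dy": 0,"dz": -4,"yaw": 0,"fingers": 0.45},
    {"dx": 5,"dy": 0,"dz": -2,"yaw": 0,"fingers": 0.45},
    {"dx": 5,"dy": 0,"dz": -1,"yaw": 0,"fingers": 0.45},
    {"dx": 5,"dy": 0,"dz": 0,"yaw": 0,"fingers": 0.45},
    {"dx": 5,"dy": 0,"dz": 0,"yaw": 0,"fingers": 0.45}
  ]
}}

```text
t: 9.82
tool_pos: [581.0, 237.2, 213.5]
eef_rot: [[0.248, 0.969, 0.001], [0.969, -0.248, 0.001], [0.001, 0.001, -1.0]]
force: [0.8, 0.5, -0.3]
opening: 41.1
grip_force: 0.0
```

{"name": "servo_tool", "arguments": {
  "commands": [
    {"dx": 4,"dy": 0,"dz": 0,"yaw": 0,"fingers": 0.45},
    {"dx": 4,"dy": 0,"dz": 0,"yaw": 0,"fingers": 0.45},
    {"dx": 0,"dy": 0,"dz": 0,"yaw": 0,"fingers": 0.45},
    {"dx": 0,"dy": 0,"dz": 0,"yaw": 0,"fingers": 0.45}
  ]
}}

```text
t: 10.32
tool_pos: [600.4, 311.8, 212.4]
eef_rot: [[0.248, 0.969, -0.0], [0.969, -0.248, -0.001], [-0.001, 0.0, -1.0]]
force: [-0.3, -0.9, -0.5]
opening: 41.5
grip_force: 0.0
```

```bash
python3 go.py; python3 look.py 4; python3 -c "
import cv2
a=cv2.imread('pics/top4.png')[80:280,190:480]; cv2.imwrite('pics/t4c.png',cv2.resize(a,None,fx=2.7,fy=2.7,interpolation=cv2.INTER_CUBIC))"
```

```text
t 10.325 pos [600.37 311.76 212.38] s,lat -450.99090335212173 504.43991468557726 open 41.52971999823657 F [-0.26 -0.94 -0.46] yaw err deg y vs v -0.0223268786190779
top (343, 192, 53, 44) ((118.22823333740234, 88.1611099243164), 75.22731018066406) s [-58.8  58.9] lat [457.7 546.1]
top (312, 252, 30, 37) ((57.47330093383789, 77.55802154541016), 73.7970962524414) s [-101.7  -43.1] lat [299.3 377.4]
top (530, 233, 16, 52) ((27.01227569580078, 125.19222259521484), 89.91143798828125) s [403.2 454.2] lat [428.5 552. ]
yellow top [12.2 19.9] lat [562.8 660.6]
scene (302, 148, 44, 39) ((117.86449432373047, 87.30852508544922), 76.02577209472656) s [-60.8  56.9] lat [463.6 550.8]
scene (271, 45, 34, 24) ((144.3324432373047, 58.81328582763672), 0.21697890758514404) s [451.5 538.4] lat [396. 523.]
scene (372, 174, 22, 21) ((55.91249084472656, 60.40523147583008), 74.80192565917969) s [-138.8  -83.2] lat [342.7 402.9]
yellow scene [13.5 18.6] lat [568.3 663.4]
```

View pics/t4c.png

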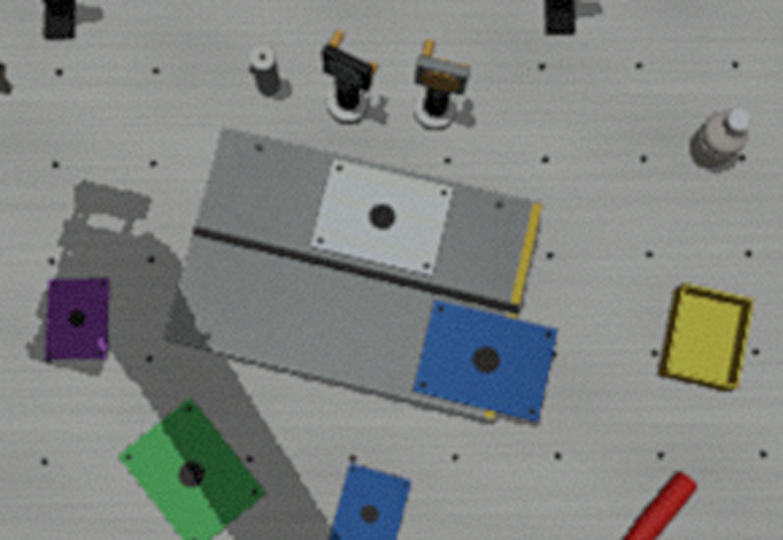

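The final picture shows the blue plate flat and straight in its lane, centred at crop (486,359). It overhangs the yellow end by about 39 mm, the bare plate and everything else look unmoved, and the arm is clear.

```bash
python3 -c "
from station import r
print(r.sign_off())"
```

```text
the job is handed in; nothing more can be done
None
```

The blue plate now sticks out about 39 mm (a third of its length) past the yellow-edged end, flat and straight in its lane; nothing else looks moved, and the job is handed in (no verdict was returned).

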